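# Seat the headstock drilling template on its two dowels

## Task

Fit the longer of the two drilling templates onto the headstock jig: bring both of its big end holes over the jig's two upright dowels, lower it until it lies flat on the pale blank between them, and let go of it there. Lower it, do not let it drop, and leave the shorter template where it lies.

Things in the scene. Friction and masses are not known exactly. Their poses are not given: they have to be found in the camera images.
- jig: Fixed drilling jig: dark wooden board 100 x 240 mm, 18 mm thick, with a pale wooden blank 70 x 120 mm on its middle (blank's top 30 mm above the bench). Two upright steel dowels, 12 mm diameter with tapered tips, stand at y = +80 and -80 mm (x = 0), tips 75 mm above the bench. Origin: centre of the board's underside, on the bench; y along the board through both dowels, z up.
- long_template: Loose plywood plate 76 x 210 mm, 9 mm thick, 0.2 kg, with 28 mm round through holes at y = +80 and -80 mm (x = 0) and six small brass bushings. On its middle a wooden grip block 26 mm wide (x), 70 mm long (y), from 9 to 49 mm above the underside. Origin: centre of the underside; y along the plate through both holes, z up. Fits the jig either way round.
- short_template: The shorter template, to be left alone: the same kind of plywood plate, 76 x 150 mm, 9 mm thick, its two 28 mm holes only 100 mm apart, too close for the jig's dowels. Grip block 26 x 50 mm, top 49 mm above the underside. Origin: centre of the underside; y along the plate, z up.
Things that resemble listed ones, but are neither listed nor needed, are in the scene too. Leave any blue or red look-alike of the long_template alone.

How it is judged:
At the end, for the whole second after the job is handed in: The long template lies at rest on the jig's blank with a dowel through each of its end holes: its underside within 6 mm of the blank's top, flat within 0.1 rad, its centre within 15 mm of the jig's and its length within 0.2 rad of the jig's (z of long_template in the frame of jig between 0.024 and 0.036 m and horizontal distance between long_template and jig below 0.015 m and angle between the y axis of long_template and the y axis of jig, either way round below 0.2 rad and angle between long_template's own z axis and vertical below 0.1 rad and linear speed of long_template below 0.02 m/s); the robot touches nothing.
It fails at once if the short template is moved by more than 30 mm (distance of short_template from where it was at the start of the episode above 0.03 m).
It fails at once if the long template is dropped: it moves faster than 0.5 m/s (a free fall of about 13 mm) with no finger touching it (linear speed of long_template above 0.5 m/s and contact force between the fingers and long_template below 0.05 N).
It also fails if it takes over 40 s, if anything falls off the work surface, if the arm or the gripper's body presses on something with over 40 N, if the wrist force passes 120 N, or if a joint passes its speed limit or range.

## Robot

A 7-joint arm with a two-finger parallel gripper is mounted at the origin on the work surface. World frame = base frame: x ahead of the robot, y to its left, z up, the work surface at z = 0. Lengths are in m, angles in rad, forces in N, time in s.
With the tool pointing down it reaches from about 0.425 to 0.825 m from the base axis. Payload 3.6 kg.
Tool frame: the origin (TCP) lies midway between the tips of the shut fingers; the grasp point (between the pads) lies bot.grip_point_offset behind it (bot.grip_point_offset is the distance from the TCP to the grasp point, in m); z points along the fingers, y is the line along which they close (so a half turn about z gives the same grasp; the last joint's range is limited). The gripper opens to 85 mm and grips with 20 to 120 N. Pads are 22 mm wide; open, the fingers measure 114 mm over their backs; the gripper's body (76 mm by 85 mm) begins 54 mm behind the grasp point. The pads swing forward as they close: fully open they stand 13 mm farther back than shut.
Start: joints at [-1.137, 0.615, -0.013, 1.423, 0.008, 1.103, -0.04], TCP at [0.289, 0.582, 0.202] pointing down, gripper open.
Joint ranges: [-3.12, 3.12], [-0.3, 2.06], [-1.34, 1.32], [0.26, 2.42], [-1.36, 4.5], [0.01, 1.98], [-2.84, 2.84]. Speed limits (rad/s): [2.79, 2.79, 3.14, 3.14, 3.14, 3.14, 3.14].

## Interface

Orientations are given as a unit quaternion [x, y, z, w].
In Python, from station import bot, eyes, finish_job gives the robot as it stands. The module is installed in compiled form; this text tells all that it offers.
- The arm moves only by the tool play_rows, never from a script. Its argument "commands" is a list of rows, each a list of 4 numbers: the shift along the tool's x, y, z in m, then the turn about the tool's z in degrees. In form: [[tx, ty, tz, yaw], ...]. A call has 1 to 8 rows; each row shifts and turns the commanded pose from where the row before left it, along the tool's axes as they then stand; what a row does not reach is not made up. A row lasts 1/10 s, in which the tool goes at most 50 mm and 8.59 degrees, less where a joint would pass 70% of its speed; a pose out of reach is approached as far as the arm can. A call is refused whole if a number of a shift passes 0.05 or a number of a turn 8.59, either way. A call with a gripper value outside its range is refused whole. "gripper" is the opening, from 0 (shut) to 1 (fully open), set as the call begins (left out, the last holds). The fingers move at their own pace and stop on an object; the grip force is fixed at half the most. Time passes only in rows, so rows that do not move let the fingers close. It gives the time, the measured TCP pose, the force, the opening and the grip force at its end, in the units of the state.
- bot.get_obs(): the state, without advancing time (a new reading comes with each control period).
- eyes.camera(name): name is "side" or "top" or "wrist"; returns the picture (400x640x3 uint8, red, green, blue); there is no depth.
- eyes.get_calibration(name): a dict with "mtx" (3x3 intrinsics, pixels), "R" (3x3) and "t" (3): a world point X has camera coordinates R X + t. Camera axes: x right, y down, z forward; pixel columns grow to the right and rows downward; lengths in m; the calibration is good to about 2 mm. A picture is of the moment at which its call begins: read the wrist's pose just before it. get_calibration takes no time and is no camera call; for the wrist camera it gives the pose at the moment of the call.
- finish_job(): hands the job in; it is judged then, once.
The state is a dict: "time": time; "qpos": joint angles; "qvel": joint speeds; "tau": joint torques, N m; "tool_pos": TCP position; "ee_rot": TCP orientation; "contact_force": force on the tool from outside, world axes, zero at the start; "ft_torque": the same for the moment, N m; "grip_width": finger opening in m; "grasp_force": force on a finger pad.
Only numpy, scipy, OpenCV 4.12 (cv2) and the standard library are available. Lean on these libraries where they do the work, as an engineer would, in place of code of your own. Each camera call takes 0.05 s, during which the arm holds its last target. There are 200 camera calls.

## Working session

There is one attempt and no reset: what is moved stays moved. The work goes in short steps, Python scripts to look and compute and a tool call to move; the robot and the scene stay as the last step left them, time stands still between calls to the robot, and variables do not carry over. Pictures are saved under pics/ and viewed, at most 10 in all, crops included, and the job is handed in when it is done.

Besides the shell and the picture viewer there is one more tool, called after ">>>" as name(argument=value, ...), one argument or row to a line, values as JSON. play_rows: Moves the arm, as the interface text tells. Its arguments: {"type":"object","properties":{"commands":{"type":"array"},"gripper":{"type":"number"}},"required":["commands"]}

```bash
mkdir -p pics; cat > h.py <<'E'
import numpy as np, cv2
from station import bot, eyes, finish_job
def ray(name,u,v,z,cal=None):
    c=cal or eyes.get_calibration(name); R=np.array(c["R"]);t=np.array(c["t"])
    d=R.T@np.linalg.solve(np.array(c["mtx"]),[u,v,1.]); o=-R.T@t
    return o+d*(z-o[2])/d[2]
def snap(name,fn): 
    im=eyes.camera(name); cv2.imwrite("pics/"+fn,cv2.cvtColor(im,cv2.COLOR_RGB2BGR)); return im
E
python3 - <<'E'
from h import *
o=bot.get_obs(); print({k:np.round(v,3).tolist() for k,v in o.items()}, bot.grip_point_offset)
a=snap("top","t.png"); b=snap("side","s.png")
for n in("top","side"):
  c=eyes.get_calibration(n); print(n,-np.array(c["R"]).T@c["t"])
E
```

```text
{'time': 0.0, 'qpos': [-1.137, 0.616, -0.013, 1.425, 0.008, 1.103, -0.04], 'qvel': [-0.0, 0.001, 0.001, 0.001, -0.0, 0.0, 0.0], 'tau': [0.0, -46.921, 0.26, -17.103, 0.01, 0.01, 0.0], 'tool_pos': [0.289, 0.581, 0.201], 'ee_rot': [0.228, 0.974, -0.001, -0.0], 'contact_force': [0.083, -0.537, -0.164], 'ft_torque': [-0.029, -0.024, -0.015], 'grasp_force': 0.0, 'grip_width': 0.085} 0.0187
top [ 0.19429935 -0.10056132  1.33652812]
side [ 0.25832421 -0.89888909  0.54846096]
```

View pics/t.png

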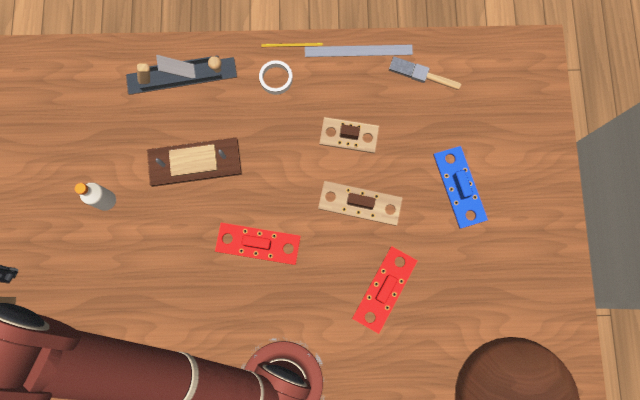

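View pics/s.png

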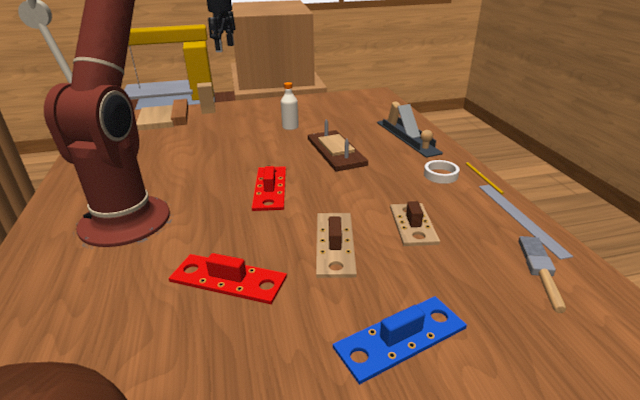

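Two plywood plates are visible in the top view: one at (361,202), about 82 px long, and one at (350,134), about 58 px long. The first matches the long template. The red plates (258,244), (385,290) and the blue one (460,187) are look-alikes. The jig is at (194,161). I'll confirm this in an enlarged crop.

```bash
python3 - <<'E'
import cv2
im=cv2.imread("pics/t.png")
a=cv2.resize(im[105:235,310:410],None,fx=4,fy=4,interpolation=cv2.INTER_CUBIC)
b=cv2.resize(im[105:235,145:245],None,fx=4,fy=4,interpolation=cv2.INTER_CUBIC)
cv2.imwrite("pics/c.png",cv2.hconcat([a,b]))
E
```

```text
(no output)
```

View pics/c.png

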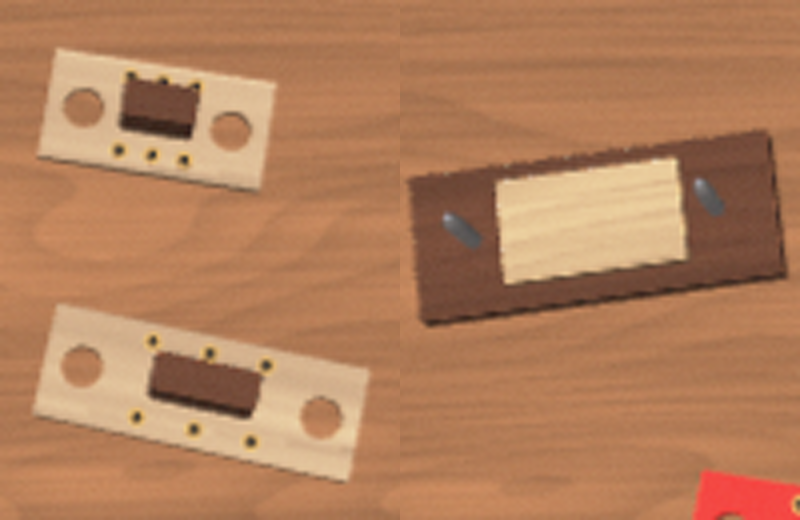

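```bash
python3 - <<'E'
from h import *
from scipy.spatial.transform import Rotation as Ro
L=[ray("top",310+(u-.0)/4,105+v/4,.009) for u,v in((82,366),(322,416))]
print("L",L,np.mean(L,0),np.linalg.norm(L[0]-L[1]))
P=[ray("top",310+u/4,105+v/4,.009) for u,v in((58,305),(369,369),(349,481),(34,414))]
print("L corners mean",np.mean(P,0))
J=[ray("top",145+(u-400)/4,105+v/4,.03) for u,v in((497,181),(678,157),(688,260),(505,284))]
T=[ray("top",145+(u-400)/4,105+v/4,.073) for u,v in((448,215),(699,182))]
print("J",np.mean(J,0),"T",T,np.mean(T,0),np.linalg.norm(T[0]-T[1]))
an=lambda d:np.degrees(np.arctan2(d[1],d[0]))
print("ang L",an(L[0]-L[1]),"J",an(T[0]-T[1]),an(J[0]-J[1]),an(J[3]-J[2]))
R=Ro.from_quat(bot.get_obs()["ee_rot"]).as_matrix();print(R)
E
```

```text
L [array([ 0.46508765, -0.1323542 ,  0.009     ]), array([ 0.42824205, -0.28829231,  0.009     ])] [ 0.44666485 -0.21032325  0.009     ] 0.16023199665517351
L corners mean [ 0.44603548 -0.21055091  0.009     ]
J [0.5660596 0.225026  0.03     ] T [array([0.559266 , 0.3053852, 0.073    ]), array([0.57744137, 0.14713506, 0.073     ])] [0.56835369 0.22626013 0.073     ] 0.1592904558149283
ang L 76.7057789125223 J 96.55183673636006 96.64136855309008 96.46948303843652
[[-8.95719157e-01  4.44619162e-01 -9.96402528e-04]
 [ 4.44620276e-01  8.95716643e-01 -2.12288272e-03]
 [-5.13800101e-05 -2.34452749e-03 -9.99997250e-01]]
```

The crop confirms it. The lower plate has its holes 160 mm apart, so it is the long template, and the upper plate is the short one. The jig's dowels also measure 159 mm apart. I'll yaw by about 77° and then travel.

>>> play_rows(
  commands=[
    [0, 0, 0, 7.7],
    [0, 0, 0, 7.7],
    [0, 0, 0, 7.7],
    [0, 0, 0, 7.7],
    [0, 0, 0, 7.7],
    [0, 0, 0, 7.7],
    [0, 0, 0, 7.7],
    [0, 0, 0, 7.7],
  ],
)

```text
time: 0.9
tool_pos: [0.2887, 0.5818, 0.2014]
ee_rot: [0.697, 0.717, -0.001, 0.0]
contact_force: [0.8, 0.4, -0.3]
grip_width: 0.0857
grasp_force: 0.0
```

>>> play_rows(
  commands=[
    [0, 0, 0, 7.7],
    [0, 0, 0, 7.6],
    [-0.02, 0.04, 0, 0],
    [-0.02, 0.04, 0, 0],
    [-0.02, 0.04, 0, 0],
    [-0.02, 0.04, 0, 0],
    [-0.02, 0.04, 0, 0],
    [-0.02, 0.04, 0, 0],
  ],
)

```text
time: 1.7
tool_pos: [0.4957, 0.4089, 0.2016]
ee_rot: [0.784, 0.621, -0.001, -0.0]
contact_force: [-0.3, -0.0, 0.3]
grip_width: 0.0849
grasp_force: 0.0
```

>>> play_rows(
  commands=[
    [-0.02, 0.04, 0, 0],
    [-0.02, 0.04, 0, 0],
    [-0.045, 0, 0, 0],
    [-0.045, 0, 0, 0],
    [-0.045, 0, 0, 0],
    [-0.045, 0, 0, 0],
    [-0.045, 0, 0, 0],
    [-0.045, 0, 0, 0],
  ],
)

```text
time: 2.5
tool_pos: [0.5005, 0.0884, 0.2018]
ee_rot: [0.784, 0.621, -0.0, -0.0]
contact_force: [0.5, 0.1, 0.7]
grip_width: 0.0851
grasp_force: 0.0
```

>>> play_rows(
  commands=[
    [-0.045, 0, 0, 0],
    [-0.045, 0, 0, 0],
    [-0.045, 0.004, 0, 0],
    [-0.045, 0.004, 0, 0],
    [-0.045, 0.004, 0, 0],
    [-0.045, 0.003, 0, 0],
    [-0.034, 0, 0, 0],
    [0, 0, 0, 0],
  ],
)

```text
time: 3.3
tool_pos: [0.4436, -0.2155, 0.2023]
ee_rot: [0.788, 0.616, -0.002, 0.001]
contact_force: [-0.1, 0.6, 0.2]
grip_width: 0.0853
grasp_force: 0.0
```

```bash
python3 - <<'E'
from h import *
from scipy.spatial.transform import Rotation as Ro
o=bot.get_obs(); print(o["time"],o["tool_pos"],o["qpos"]); print(Ro.from_quat(o["ee_rot"]).as_matrix().round(3))
c=eyes.get_calibration("wrist"); snap("wrist","w1.png"); np.savez("w1.npz",**c)
E
```

```text
3.3 [ 0.4436143  -0.21551571  0.20232921] [ 0.09687926  0.39586047  0.43393616  1.87562343 -0.20145045  0.91228102
  0.38223728]
[[ 0.24   0.971 -0.001]
 [ 0.971 -0.24  -0.004]
 [-0.004  0.    -1.   ]]
```

View pics/w1.png

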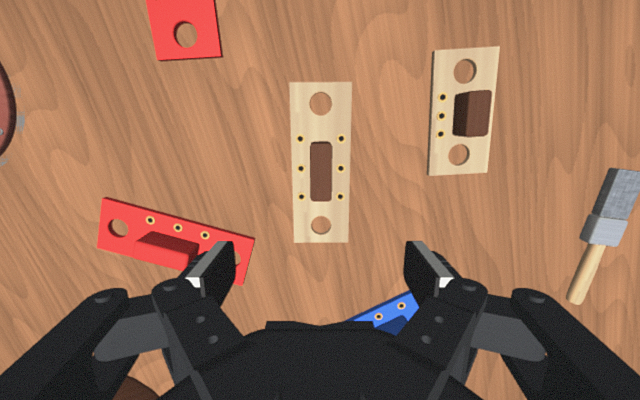

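The wrist view shows the long template upright with holes at about (320,104) and (320,225), well aligned with the fingers. The short template is at the right (465,110).

```bash
python3 - <<'E'
from h import *
from scipy.spatial.transform import Rotation as Ro
c=dict(np.load("w1.npz"))
a=ray(0,320,104,.009,c);b=ray(0,320.5,225,.009,c);m=(a+b)/2
print(a,b,m,np.linalg.norm(a-b),np.degrees(np.arctan2(*(a-b)[1::-1])))
P=[ray(0,u,v,.049,c) for u,v in((310,141),(332,141),(332,202),(310,202))];print("block",np.mean(P,0),)
P=[ray(0,u,v,.009,c) for u,v in((290,82),(352,82),(348.5,243),(294,243))];print("plate",np.mean(P,0))
o=bot.get_obs();R=Ro.from_quat(o["ee_rot"]).as_matrix()
for q in (m,[.4464,-.2104,0]): print(R.T@(np.array(q)-o["tool_pos"]))
E
```

```text
[ 0.46639575 -0.13119012  0.009     ] [ 0.42883223 -0.28591786  0.009     ] [ 0.44761399 -0.20855399  0.009     ] 0.15922214675273696 76.35420403210823
block [ 0.44862086 -0.20751765  0.049     ]
plate [ 0.44851374 -0.2096659   0.009     ]
[0.00408879 0.00208865 0.19297107]
[0.00201794 0.00135026 0.20197373]
```

>>> play_rows(
  commands=[
    [0.004, 0.002, 0.03, 0],
    [0, 0, 0.04, 0],
    [0, 0, 0.04, 0],
    [0, 0, 0.03, 0],
    [0, 0, 0.02, 0],
    [0, 0, 0.015, 0],
    [0, 0, 0.01, 0],
    [0, 0, 0, 0],
  ],
)

```text
time: 4.15
tool_pos: [0.4487, -0.2041, 0.016]
ee_rot: [0.784, 0.621, -0.0, -0.001]
contact_force: [0.4, 0.7, -0.1]
grip_width: 0.0852
grasp_force: 0.0
```

>>> play_rows(
  commands=[
    [0, 0, 0, 0],
    [0, 0, 0, 0],
    [0, 0, 0, 0],
    [0, 0, 0, 0],
    [0, 0, 0, 0],
    [0, 0, 0, 0],
    [0, 0, 0, 0],
    [0, 0, 0, 0],
  ],
  gripper=0,
)

```text
time: 4.95
tool_pos: [0.4491, -0.2057, 0.018]
ee_rot: [0.784, 0.62, 0.0, 0.0]
contact_force: [-1.2, 1.6, 6.0]
grip_width: 0.0221
grasp_force: 58.6
```

>>> play_rows(
  commands=[
    [0, 0, -0.003, 0],
    [0, 0, -0.007, 0],
    [0, 0, -0.015, 0],
    [0, 0, -0.025, 0],
    [0, 0, -0.03, 0],
    [0, 0, -0.03, 0],
    [0, 0, -0.02, 0],
    [0, 0, 0, 0],
  ],
)

```text
time: 5.75
tool_pos: [0.4508, -0.2068, 0.1498]
ee_rot: [0.784, 0.62, 0.002, 0.003]
contact_force: [0.6, -0.2, -2.7]
grip_width: 0.0219
grasp_force: 59.1
```

```bash
python3 - <<'E'
from h import *
o=bot.get_obs(); print(o["tool_pos"],o["ee_rot"],o["qpos"])
c=eyes.get_calibration("wrist"); snap("wrist","w2.png"); np.savez("w2.npz",p=o["tool_pos"],q=o["ee_rot"],**c)
E
```

```text
[ 0.45075801 -0.20678414  0.14984277] [0.78423326 0.62045741 0.00160056 0.00287   ] [ 0.10452678  0.46594673  0.40587032  1.94208233 -0.25659231  0.77667817
  0.42277416]
```

View pics/w2.png

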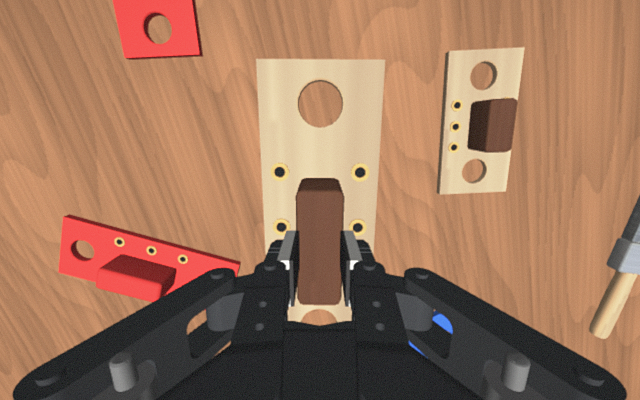

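```bash
cat > pnp.py <<'E'
from h import *
from scipy.spatial.transform import Rotation as Ro
d=dict(np.load("w2.npz"))
obj=np.array([[0,80,9],[-38,105,9],[38,105,9],[-13,35,49],[13,35,49],[-13,-35,49],[13,-35,49]],float)/1000
img=np.array([[320,103.5],[257,60],[385,59.5],[297,192],[343,192],[298,304],[343,304]],float)
ok,r,t=cv2.solvePnP(obj,img,d["mtx"],None)
pr=cv2.projectPoints(obj,r,t,d["mtx"],None)[0][:,0]; print((pr-img).round(1).tolist())
Rc=cv2.Rodrigues(r)[0]; Rw=d["R"].T@Rc; tw=d["R"].T@(t[:,0]-d["t"])
Rt=Ro.from_quat(d["q"]).as_matrix()
print("plate world",tw,"\n",Rw.round(3)); print("in tool",Rt.T@(tw-d["p"]),"\n",(Rt.T@Rw).round(3))
print("yaw",np.degrees(np.arctan2(Rw[1,1],Rw[0,1])))
# planar alternative
u=-0.009
for z in(.13,.135,.14): print(z,ray(0,320,103.5,z,d), ray(0,320,103.5,z,d)-ray(0,321,60,z,d))
E
python3 pnp.py
```

```text
[[0.6, 0.7], [-0.5, 0.1], [-0.1, -0.2], [-1.5, -0.2], [1.7, -0.2], [0.8, -0.2], [-1.0, 0.0]]
plate world [ 0.4523446 -0.2099012  0.1280416] 
 [[ 0.974  0.227 -0.026]
 [-0.228  0.973 -0.026]
 [ 0.02   0.032  0.999]]
in tool [-0.00264552  0.00211964  0.02181817] 
 [[ 0.002  0.999 -0.033]
 [ 1.    -0.003 -0.013]
 [-0.013 -0.033 -0.999]]
yaw 76.86906336527652
0.13 [ 0.47022493 -0.13123405  0.13      ] [-0.00654869 -0.02501656  0.        ]
0.135 [ 0.4701125  -0.13151799  0.135     ] [-0.0063785  -0.02436644  0.        ]
0.14 [ 0.47000008 -0.13180192  0.14      ] [-0.00620832 -0.02371632  0.        ]
```

The template is held level. Its hole is at (320,103), and PnP puts its centre about 2.6 mm along -x of the tool. Now I'll carry it over the jig.

>>> play_rows(
  commands=[
    [0, 0, 0, -2],
    [0, 0, 0, -4],
    [0, 0, 0, -4],
    [0, 0, 0, -4],
    [0, 0, 0, -4],
    [0, 0, 0, -1.9],
    [0.005, 0.005, 0, 0],
    [0.015, 0.01, 0, 0],
  ],
)

```text
time: 6.6
tool_pos: [0.4609, -0.1855, 0.1465]
ee_rot: [0.667, 0.745, -0.001, -0.0]
contact_force: [0.1, -0.5, -2.5]
grip_width: 0.0222
grasp_force: 59.0
```

>>> play_rows(
  commands=[
    [0.025, 0.01, 0, 0],
    [0.035, 0.015, 0, 0],
    [0.04, 0.015, 0, 0],
    [0.04, 0.015, 0, 0],
    [0.04, 0.015, 0, 0],
    [0.04, 0.015, 0, 0],
    [0.04, 0.015, 0, 0],
    [0.04, 0.015, 0, 0],
  ],
)

```text
time: 7.4
tool_pos: [0.5412, 0.1296, 0.1465]
ee_rot: [0.665, 0.747, -0.0, -0.0]
contact_force: [1.2, -0.8, -2.1]
grip_width: 0.022
grasp_force: 59.0
```

>>> play_rows(
  commands=[
    [0.035, 0.015, 0, 0],
    [0.03, 0.01, 0, 0],
    [0.02, 0.005, 0, 0],
    [0.01, 0, 0, 0],
    [0.005, 0, 0, 0],
    [0, 0, 0, 0],
    [0, 0, 0, 0],
    [0, 0, 0, 0],
  ],
)

```text
time: 8.2
tool_pos: [0.5599, 0.228, 0.1473]
ee_rot: [0.666, 0.746, -0.0, 0.0]
contact_force: [-0.2, 0.2, -1.8]
grip_width: 0.0222
grasp_force: 59.1
```

```bash
python3 - <<'E'
from h import *
from scipy.spatial.transform import Rotation as Ro
o=bot.get_obs(); print(o["tool_pos"],o["ee_rot"],o["qpos"]);R=Ro.from_quat(o["ee_rot"]).as_matrix();print(R.round(3),R.T@(np.array([.566,.228,0])-o["tool_pos"]))
c=eyes.get_calibration("wrist"); a=snap("wrist","w3.png"); np.savez("w3.npz",p=o["tool_pos"],q=o["ee_rot"],**c)
b=snap("top","t3.png"); s=snap("side","s3.png")
A=cv2.resize(a[30:330,220:420],None,fx=2,fy=2,interpolation=3)
B=cv2.resize(b[110:210,145:245],(400,400),interpolation=3); B=cv2.copyMakeBorder(B,0,200,0,0,0)
cv2.imwrite("pics/m3.png",cv2.hconcat([A,B])[:,:,::-1])
E
```

```text
[0.55991994 0.22795936 0.14729781] [ 6.66215350e-01  7.45759266e-01 -3.22802685e-04  3.47226792e-04] [-0.60592736  0.61362213  0.3001772   1.63749552 -0.21398646  0.92322682
 -0.11512348]
[[-0.112  0.994  0.   ]
 [ 0.994  0.112 -0.001]
 [-0.001 -0.    -1.   ]] [-0.00050286  0.00604892  0.14729824]
```

View pics/m3.png

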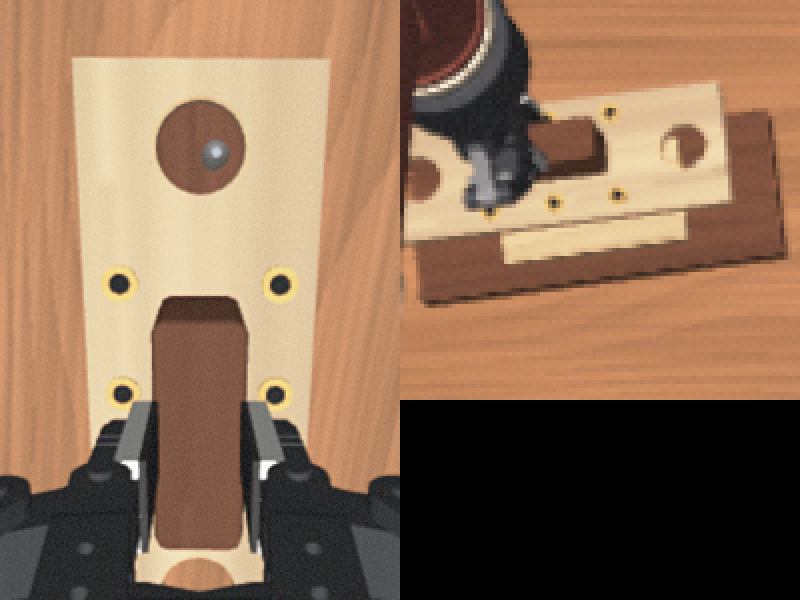

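The left panel shows the front dowel tip at (328.5,104) and the hole centre at (320,103.5), seen through the plate. The right panel shows the right-hand hole at top-view pixel (216,146.5).

```bash
python3 - <<'E'
from h import *
from scipy.spatial.transform import Rotation as Ro
d=dict(np.load("w3.npz"))
R=Ro.from_quat(d["q"]).as_matrix()
f=lambda n,X:print(n,np.round(X,4),"tool",np.round(R.T@(X-d["p"]),4))
f("dowel tip(w)",ray(0,328.5,104,.074,d)); f("hole F(w)",ray(0,320.2,103.5,.138,d))
f("hole near(top)",ray("top",216,146.5,.138))
f("tipF(top)",np.array([.5593,.3054,.073])); f("tipN(top)",np.array([.5774,.1471,.073]))
P=[ray(0,220+u/2,30+v/2,.138,d) for u,v in((119,284),(280,284),(122,394),(275,394),(72,58),(331,60))]
for i in(0,2,4): f("mid",(P[i]+P[i+1])/2)
E
```

```text
dowel tip(w) [0.5595 0.3089 0.074 ] tool [0.0806 0.0087 0.0732]
hole F(w) [0.5529 0.3047 0.138 ] tool [0.077  0.0016 0.0092]
hole near(top) [0.5679 0.1436 0.138 ] tool [-0.0848 -0.0015  0.0094]
tipF(top) [0.5593 0.3054 0.073 ] tool [0.0771 0.0081 0.0742]
tipN(top) [0.5774 0.1471 0.073 ] tool [-0.0822  0.0083  0.0744]
mid [0.5574 0.2624 0.138 ] tool [0.0345 0.0014 0.0093]
mid [0.5614 0.2242 0.138 ] tool [-0.0038  0.001   0.0093]
mid [0.5504 0.3293 0.138 ] tool [0.1017 0.002  0.0092]
```

>>> play_rows(
  commands=[
    [0.003, 0.0035, 0, 0],
    [0, 0.004, 0, 0],
    [0, 0, 0.01, 0],
    [0, 0, 0.015, 0],
    [0, 0, 0.013, 0],
    [0, 0, 0.005, 0],
    [0, 0, 0, 0],
    [0, 0, 0, 0],
  ],
)

```text
time: 9.15
tool_pos: [0.5671, 0.2337, 0.1043]
ee_rot: [0.665, 0.747, 0.0, 0.0]
contact_force: [-0.4, 0.4, -1.8]
grip_width: 0.0223
grasp_force: 59.1
```

```bash
python3 - <<'E'
from h import *
o=bot.get_obs(); print(o["tool_pos"],o["ee_rot"])
c=eyes.get_calibration("wrist"); a=snap("wrist","w4.png"); np.savez("w4.npz",p=o["tool_pos"],q=o["ee_rot"],**c)
b=snap("top","t4.png"); s=snap("side","s4.png")
A=cv2.resize(a[30:230,220:420],None,fx=2,fy=2,interpolation=3)
B=cv2.resize(b[110:210,145:245],(400,400),interpolation=3)
S=cv2.resize(s[90:190,290:390],(400,400),interpolation=3)
S=cv2.resize(s[95:185,280:400],(266,200),interpolation=3); S=cv2.copyMakeBorder(S,0,0,0,534,0)
cv2.imwrite("pics/m4.png",cv2.vconcat([cv2.hconcat([A,B]),S])[:,:,::-1])
E
```

```text
[0.56714475 0.23371221 0.10426812] [6.65244650e-01 7.46625404e-01 1.83447728e-04 1.68746475e-04]
```

View pics/m4.png

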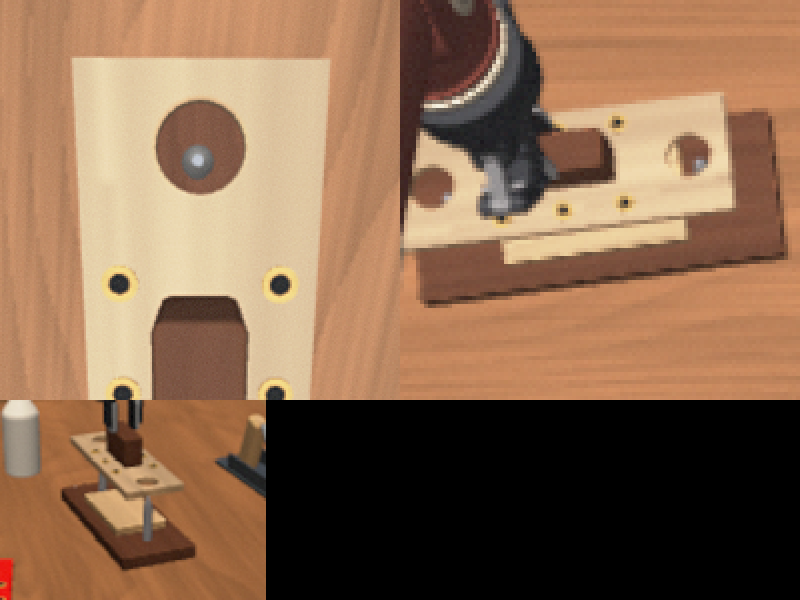

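```bash
python3 - <<'E'
from h import *
from scipy.spatial.transform import Rotation as Ro
d=dict(np.load("w4.npz"))
R=Ro.from_quat(d["q"]).as_matrix()
f=lambda n,X:print(n,np.round(X,4),"tool",np.round(R.T@(X-d["p"]),4))
z=.095
f("dowel tip(w)",ray(0,319,109.5,.074,d)); f("hole F(w)",ray(0,320.2,103.5,z,d))
f("holeF top",ray("top",153.75,156.75,z));f("holeN(top)",ray("top",216.5,148.3,z))
f("tipF(top)",np.array([.5593,.3054,.073])); f("tipN(top)",np.array([.5774,.1471,.073]))
f("tipN(top)now",ray("top",219.75,149.8,.073))
E
```

```text
dowel tip(w) [0.5595 0.3077 0.074 ] tool [0.0744 0.0009 0.0303]
hole F(w) [0.5599 0.3104 0.095 ] tool [0.077  0.0016 0.0093]
holeF top [0.5582 0.3066 0.095 ] tool [ 0.0734 -0.0005  0.0093]
holeN(top) [0.5767 0.151  0.095 ] tool [-0.0833 -0.0001  0.0093]
tipF(top) [0.5593 0.3054 0.073 ] tool [0.0721 0.0004 0.0313]
tipN(top) [0.5774 0.1471 0.073 ] tool [-0.0872  0.0002  0.0313]
tipN(top)now [0.5793 0.1472 0.073 ] tool [-0.0874  0.0021  0.0313]
```

The holes are within 3 mm of both dowels. I'll correct x by -2.6 mm and lower.

>>> play_rows(
  commands=[
    [-0.0026, 0, 0, 0],
    [0, 0, 0.008, 0],
    [0, 0, 0.01, 0],
    [0, 0, 0.01, 0],
    [0, 0, 0.01, 0],
    [0, 0, 0.008, 0],
    [0, 0, 0.002, 0],
    [0, 0, 0, 0],
  ],
)

```text
time: 10.1
tool_pos: [0.5669, 0.231, 0.0555]
ee_rot: [0.665, 0.747, -0.0, -0.0]
contact_force: [0.0, 0.7, -2.3]
grip_width: 0.0223
grasp_force: 59.1
```

>>> play_rows(
  commands=[
    [0, 0, 0.002, 0],
    [0, 0, 0.002, 0],
    [0, 0, 0, 0],
  ],
)

```text
time: 10.4
tool_pos: [0.567, 0.2311, 0.0521]
ee_rot: [0.665, 0.747, -0.0, -0.0]
contact_force: [-0.7, 0.1, -1.7]
grip_width: 0.0224
grasp_force: 59.1
```

>>> play_rows(
  commands=[
    [0, 0, 0.001, 0],
    [0, 0, 0.001, 0],
    [0, 0, 0, 0],
  ],
)

```text
time: 10.7
tool_pos: [0.567, 0.2311, 0.05]
ee_rot: [0.665, 0.747, -0.0, -0.0]
contact_force: [0.6, 1.2, -2.6]
grip_width: 0.0222
grasp_force: 59.1
```

>>> play_rows(
  commands=[
    [0, 0, 0.001, 0],
    [0, 0, 0.001, 0],
    [0, 0, 0, 0],
  ],
)

```text
time: 11.0
tool_pos: [0.5672, 0.2311, 0.0482]
ee_rot: [0.665, 0.747, 0.0, 0.0]
contact_force: [-0.8, 0.9, -0.2]
grip_width: 0.0224
grasp_force: 59.4
```

>>> play_rows(
  commands=[
    [0, 0, 0.001, 0],
    [0, 0, 0, 0],
  ],
)

```text
time: 11.2
tool_pos: [0.5672, 0.2312, 0.0481]
ee_rot: [0.665, 0.747, 0.0, -0.0]
contact_force: [-2.6, -0.2, 4.8]
grip_width: 0.0221
grasp_force: 60.8
```

```bash
python3 - <<'E'
from h import *
o=bot.get_obs(); print(o["tool_pos"],o["contact_force"])
a=snap("wrist","w5.png")
b=snap("top","t5.png"); s=snap("side","s5.png")
A=cv2.resize(a[30:330,220:420],(266,400),interpolation=3)
B=cv2.resize(b[110:210,145:245],(266,266),interpolation=3);B=cv2.copyMakeBorder(B,0,134,0,0,0)
S=cv2.resize(s[100:180,300:380],(266,266),interpolation=3); S=cv2.copyMakeBorder(S,0,134,0,0,0)
cv2.imwrite("pics/m5.png",cv2.hconcat([A,B,S])[:,:,::-1])
E
```

```text
[0.56717836 0.23118048 0.04813051] [-2.58923696 -0.16451897  4.80137439]
```

View pics/m5.png

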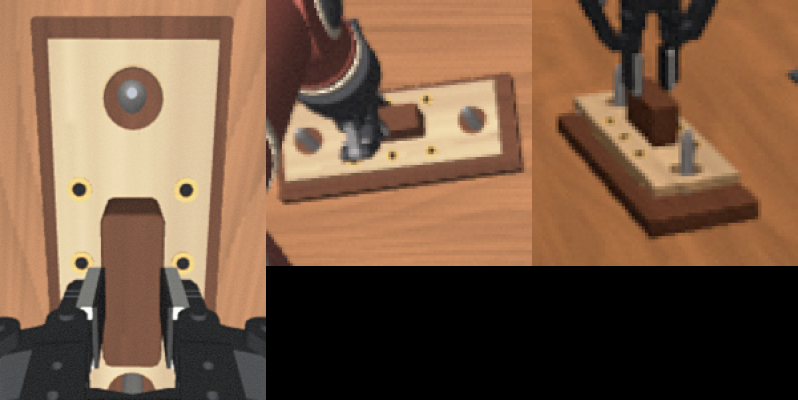

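The plate is seated with a dowel through each hole: front at (133,95) and near at (472,120) in the mosaic, and both upright in the side view. The contact force has turned upward. I'll release.

>>> play_rows(
  commands=[
    [0, 0, -0.001, 0],
    [0, 0, 0, 0],
    [0, 0, 0, 0],
    [0, 0, 0, 0],
    [0, 0, 0, 0],
    [0, 0, 0, 0],
    [0, 0, 0, 0],
    [0, 0, 0, 0],
  ],
  gripper=1,
)

```text
time: 12.15
tool_pos: [0.5671, 0.2311, 0.0481]
ee_rot: [0.665, 0.747, -0.0, -0.0]
contact_force: [-0.3, -0.4, -0.8]
grip_width: 0.0852
grasp_force: 0.0
```

>>> play_rows(
  commands=[
    [0, 0, -0.01, 0],
    [0, 0, -0.02, 0],
    [0, 0, -0.03, 0],
    [0, 0, -0.03, 0],
    [0, 0, -0.03, 0],
    [0, 0, -0.02, 0],
    [0, 0, 0, 0],
    [0, 0, 0, 0],
  ],
)

```text
time: 12.95
tool_pos: [0.5669, 0.2311, 0.1885]
ee_rot: [0.665, 0.747, 0.0, 0.0]
contact_force: [-0.5, -0.4, -0.0]
grip_width: 0.0857
grasp_force: 0.0
```

```bash
python3 - <<'E'
from h import *
a=snap("wrist","w6.png"); s=snap("side","s6.png")
S=cv2.resize(s[90:190,290:390],(400,400),interpolation=3)
A=cv2.resize(a[0:400,120:520],(400,400))
cv2.imwrite("pics/m6.png",cv2.hconcat([A,S])[:,:,::-1])
E
```

```text
(no output)
```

View pics/m6.png

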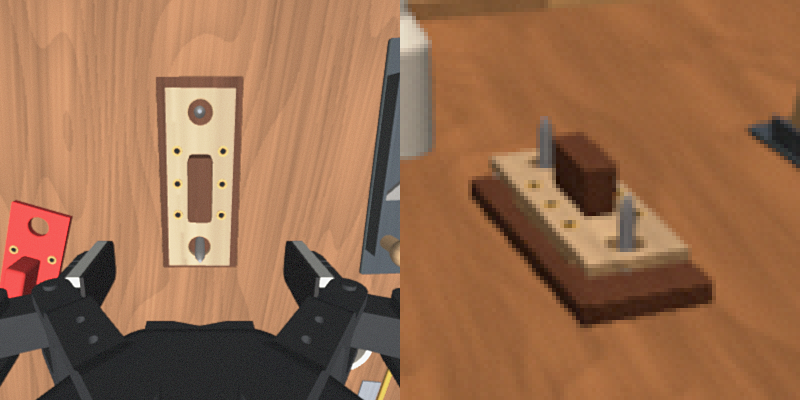

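The template lies flat on the blank with the dowels through both holes, at (200,112) and (200,248), and the gripper is clear.

```bash
python3 -c "
from h import *
print(finish_job())"
```

```text
the job is handed in; nothing more can be done
None
```

The long template lies flat on the jig's blank with a dowel through each end hole, released and clear of the gripper; the short template was not touched, and the job was handed in at about 13 s, with no verdict returned.

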